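Close and bolt the used-instrument transport box

TASK

The used-instrument transport box is about to be carried to the decontamination room. Push its red lid fully shut, then hold the yellow spring safety catch down with one fingertip and, keeping it down, push the steel bolt fully home with the other fingertip; then let go so that the catch springs back up and locks the bolt. Only touch and push - do not pick up or shove the box, and leave the cup, the bottle and the marker where they are.

Things in the scene. Friction and masses are not known exactly. Their poses are not given: they have to be found in the camera images.
- transport_box: White carrying box, loose on rubber feet, 2.8 kg. Origin: underside, middle of the seam between front deck and bin. x from the front to the hinge side, y left, z up. Deck (solid, flat top 70 mm up): x -125..0, y -95..95 mm. Bin behind, x 0..150, closed by the red lid. Steel bolt (right) and yellow catch (left) on the deck; fixed guides and pivots at x -116..-4, y -41..9 rise to 92 mm.
- box_lid (a joint): Red lid, 148 x 190 x 8 mm, hinged at the box's far rim (line along box y at x = 150, 66 mm up). 0 = shut, top 70 mm up, flush with the deck; grows (rad) as its front edge rises. A stiff hinge keeps it where it is left; pushing it shut takes about 2 to 4 N near the front edge.
- lid_press (a point): Point on the lid's flat top, left of the keeper, 45 mm behind its front edge (box x = 45, y = 45, 71 mm up when shut): a good place to push the lid down, clear of the keeper.
- lid_keeper (a point): Mouth of the steel keeper (staple) on the lid's front edge, into which the bolt slides once the lid is shut. The keeper spans box x = 8..22, y = -31..-5 mm and stands 17 mm above the lid.
- box_bolt (a joint): Flat steel bolt sliding along the box's +x (m). 0 = drawn back, 0.035 = fully home in the keeper, against its stop. Slides with about 2 N while the catch is down. With the catch up, the catch's tooth stands in a notch of the bolt and blocks it; one notch for drawn back, one for home. The catch can spring up into the second only within about 2 mm of fully home.
- bolt_tab (a point): Middle of the rear face (facing box -x, the side to push) of the bolt's upright steel thumb tab. The tab is 6 mm thick in x, spans box y = -50..-10 mm, 78 to 110 mm above the worktop; behind it is only the flat deck. The face is at box x = -85 mm with the bolt drawn back, -50 mm when home.
- box_catch (a joint): Yellow spring safety catch: a rocker on a pivot along box x at y = 4, 88 mm up. 0 = up (locking), 0.34 = fully down, at its stop (rad); its tooth is clear of the bolt from 0.2 on. At the press point it takes about 4 N to start it and 8 N to hold it fully down; let go, it springs up.
- catch_pad (a point): Press point on top of the catch's yellow paddle: box x = -96, y = 32 mm, 95 mm up; 9 mm lower when fully down. The paddle, 4 mm thick, spans x = -112..-18, y = 8..48 mm, so a pressing fingertip can slide along it as the bolt goes. Two fingertips about 64 mm apart across the box (y = 32 and -32) reach paddle and tab together; the tab stands 15 mm above the paddle.
- rinse_cup: Loose salmon-coloured rinse cup, 81 mm across, 112 mm high, origin under its centre; leave alone.
- drop_bottle: Loose brown dropper bottle with black cap, 33 mm across, 102 mm high, origin under its centre; leave alone.
- marker: Loose white marker pen with black cap, 135 mm long, lying on the worktop, origin under its centre; leave alone.

How it is judged:
By the outcome, as a careful person would: the job done as asked, in the order asked, and still so for the second after the job is handed in, with the robot touching nothing.
It also fails if it takes over 51 s, if anything falls off the work surface, if the arm or the gripper's body presses on something with over 40 N, if the wrist force passes 120 N, or if a joint passes its speed limit or range.

ROBOT

A 6-joint arm with a two-finger parallel gripper is mounted at the origin on a cart in front of the work surface, level with it; the furniture and walls round the work are solid. World frame = base frame: x ahead of the robot, y to its left, z up, the work surface at z = 0. Lengths are in mm, angles in rad, forces in N, time in s.
With the tool pointing down it reaches from about 350 to 875 mm from the base axis. Payload 4.2 kg.
Tool frame: the origin (TCP) lies at the very end of the fingers, on their centre line; the grasp point (between the pads) lies 19 mm behind it (arm.grip_point_offset is the distance from the TCP to the grasp point, in mm); z points along the fingers, y is the direction in which the jaws open and shut (so a half turn about z gives the same grasp; the last joint's range is limited). The gripper opens to 85 mm and grips with 20 to 120 N. Pads are 22 mm wide; open, the fingers measure 114 mm over their backs; the gripper's body (76 mm by 85 mm) begins 54 mm behind the grasp point. The pads swing forward as they close: fully open they stand 13 mm farther back than shut.
Start: joints at [1.421, 0.385, 0.008, 0, -1.194, -0.259], TCP at [248.409, 573.491, 231.312] pointing down, gripper open.
Joint ranges: [-3.14, 3.14], [-1.21, 2.06], [-1.07, 1.41], [-3.16, 2.05], [-2.99, -0.16], [-3.1, 3.1]. Speed limits (rad/s): [2.79, 2.79, 3.14, 3.14, 3.14, 3.14].

INTERFACE

Orientations are given as a unit quaternion [x, y, z, w].
In Python, from bench import arm gives the robot as it stands.
- The arm moves only by the tool drive_tool, never from a script. Its argument "steps" is a list of rows, each a list of 5 numbers: the shift along the tool's x, y, z in m, then the turn about the tool's z in degrees, then the finger opening in m, from 0 to 0.0854. A call has 1 to 20 rows; each row shifts and turns the commanded pose from where the row before left it, along the tool's axes as they then stand; what a row does not reach is not made up. A row lasts 1/10 s, in which the tool goes at most 50 mm and 8.59 degrees, less where a joint would pass 70% of its speed; a pose out of reach is approached as far as the arm can. A call is refused whole if a number of a shift passes 0.05 or a number of a turn 8.59, either way. A call with a gripper value outside its range is refused whole. The fingers move at their own pace and stop on an object; the grip force is fixed at half the most. Time passes only in rows, so rows that do not move let the fingers close. It gives the time, the measured TCP pose, the force and the opening at its end, in the units of the state.
- arm.read_state(): the state, without advancing time (a new reading comes with each control period).
- arm.get_image(name): name is "scene" or "top" or "wrist"; returns (picture, depth): 420x560x3 uint8, blue, green, red; 420x560 float32, mm along the optical axis (not along the pixel's ray), 0 where there is no reading.
- arm.camera_params(name): a dict with "K" (3x3 intrinsics, pixels), "world_to_cam" (4x4, takes a point from world to camera coordinates); the wrist camera has in their place "mount" (4x4, takes a point from camera to tool coordinates, whose origin is the TCP and whose axes are the flange's). Camera axes: x right, y up, looking along -z (the intrinsics and any distortion apply to the point x, -y, -z); pixel columns grow to the right and rows downward; lengths in mm; the calibration is good to about 2 mm. A picture is of the moment at which its call begins: read the wrist's pose just before it. camera_params takes no time and is no camera call.
- arm.job_done(): hands the job in, once; it reports no verdict.
The state is a dict: "clock": time; "joints": joint angles; "joint_vel": joint speeds; "joint_efforts": joint torques, N m; "position": TCP position; "ee_rot": TCP orientation; "contact_force": force on the tool from outside, world axes, zero at the start; "wrist_torque": the same for the moment, N m; "gripper_width": finger opening in mm.
Only numpy, scipy, OpenCV 4.12 (cv2) and the standard library are available. Lean on these libraries where they do the work, as an engineer would, in place of code of your own. Each camera call takes 0.05 s, during which the arm holds its last target.

## Working session

There is one attempt and no reset: what is moved stays moved. The work goes in short steps, Python scripts to look and compute and a tool call to move; the robot and the scene stay as the last step left them, time stands still between calls to the robot, and variables do not carry over. Pictures are saved under pics/ and viewed, and the job is handed in when it is done.

Besides the shell and the picture viewer there is one more tool, called after ">>>" as name(argument=value, ...), one argument or row to a line, values as JSON. drive_tool: Moves the arm, as the interface text tells. Its arguments: {"type":"object","properties":{"steps":{"type":"array"}},"required":["steps"]}

```bash
mkdir -p pics; ls; cat > h.py <<'E'
import numpy as np, cv2
from bench import arm
def grab(n,tag):
    s=arm.read_state(); im,d=arm.get_image(n); cv2.imwrite(f'pics/{tag}.png',im); np.savez(f'pics/{tag}.npz',im=im,d=d,pos=s['position'],rot=s['ee_rot']); return im,d,s
E
python3 - <<'E'
from h import *
for n in('scene','top','wrist'):
    im,d,s=grab(n,n+'0'); p=arm.camera_params(n); print(n,{k:np.round(v,3).tolist() if not isinstance(v,str) else v for k,v in p.items()})
print(arm.read_state(), arm.grip_point_offset)
E
```

```text
pics
scene {'K': [[454.812, 0.0, 277.203], [0.0, 454.812, 209.237], [0.0, 0.0, 1.0]], 'world_to_cam': [[0.517, -0.856, -0.022, -306.155], [0.54, 0.306, 0.784, -413.792], [-0.664, -0.417, 0.62, -543.797], [0.0, 0.0, 0.0, 1.0]]}
top {'K': [[484.541, 0.0, 280.009], [0.0, 484.541, 203.928], [0.0, 0.0, 1.0]], 'world_to_cam': [[-0.004, -1.0, 0.014, 30.955], [0.986, -0.001, 0.165, -614.675], [-0.165, 0.014, 0.986, -1012.846], [0.0, 0.0, 0.0, 1.0]]}
wrist {'K': [[293.987, 0.0, 276.036], [0.0, 293.987, 209.456], [0.0, 0.0, 1.0]], 'mount': [[-0.001, 0.956, 0.294, 75.82], [1.0, 0.001, -0.0, 0.253], [-0.001, 0.294, -0.956, -142.524], [0.0, 0.0, 0.0, 1.0]]}
{'clock': 0.15, 'joints': array([ 1.42059334e+00,  3.85366509e-01,  6.93893629e-03, -3.43477736e-04,
       -1.19397611e+00, -2.58575363e-01]), 'joint_vel': array([ 8.76028289e-05, -2.04384918e-03,  3.77443845e-03,  1.29515609e-03,
       -1.21981964e-03,  1.95426726e-03]), 'joint_efforts': array([-1.25756460e-04, -3.92676508e+01,  1.88580823e+01,  4.18854252e+00,
       -3.40016115e-03, -9.34523499e-07]), 'position': array([248.259087  , 573.10627809, 230.48191463]), 'ee_rot': array([ 9.79171962e-01, -2.03031024e-01, -1.15877546e-04,  8.11143211e-04]), 'contact_force': array([-0.02971743,  0.56538204,  0.17845603]), 'wrist_torque': array([-0.03308281, -0.01007689,  0.01341931]), 'gripper_width': 85.29537472622275} 18.700000000000003
```

View pics/top0.png

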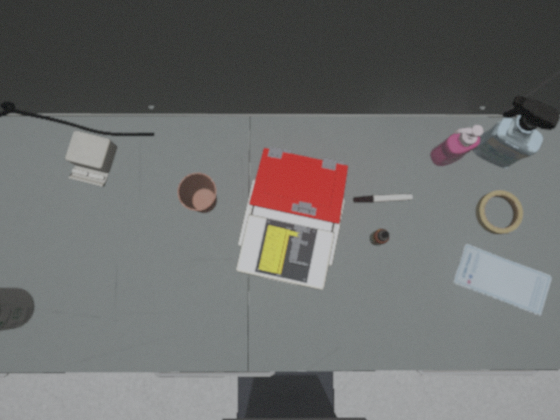

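View pics/scene0.png

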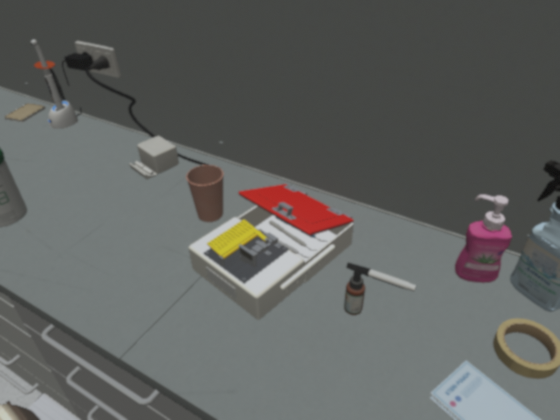

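```bash
cat >> h.py <<'E'
def cloud(n,d,s=None):
    p=arm.camera_params(n);K=p['K'];v,u=np.indices(d.shape)
    c=np.stack([(u-K[0,2])/K[0,0]*d,-(v-K[1,2])/K[1,1]*d,-d],-1)
    W=p['world_to_cam']; return (c-W[:3,3])@W[:3,:3]
def proj(n,P):
    p=arm.camera_params(n);K=p['K'];W=p['world_to_cam'];c=np.atleast_2d(P)@W[:3,:3].T+W[:3,3]
    return np.stack([K[0,2]+K[0,0]*c[:,0]/-c[:,2],K[1,2]-K[1,1]*c[:,1]/-c[:,2]],-1)
E
python3 - <<'E'
from h import *
z=np.load('pics/top0.npz');im,d=z['im'],z['d'];P=cloud('top',d)
hsv=cv2.cvtColor(im,cv2.COLOR_BGR2HSV)
for (u,v) in [(400,300),(265,280),(310,282),(275,245),(300,250),(285,212),(270,165),(335,215),(255,205),(340,170),(263,152)]:
    print(u,v,np.round(P[v,u],1),im[v,u])
yl=(hsv[...,0]>20)&(hsv[...,0]<35)&(hsv[...,1]>150)&(hsv[...,2]>100)
print('yellow',yl.sum(),cv2.minAreaRect(P[yl][:,:2].astype(np.float32)),np.median(P[yl][:,2]))
roi=np.zeros(d.shape,bool);roi[200:295,230:345]=1
w=roi&(hsv[...,1]<60)&(im.min(-1)>150)&(abs(P[...,2]-70)<8)
print(w.sum(),cv2.minAreaRect(P[w][:,:2].astype(np.float32)),np.median(P[w][:,2]))
red=(hsv[...,1]>180)&((hsv[...,0]<6)|(hsv[...,0]>174))&(hsv[...,2]>100)
r=P[red&(np.abs(P[...,1]) <200)]
A=np.c_[r[:,:2],np.ones(len(r))];c=np.linalg.lstsq(A,r[:,2],rcond=None)[0];print('lid plane',c,np.arctan(np.hypot(*c[:2])),np.degrees(np.arctan2(c[1],c[0])),r[:,2].min(),r[:,2].max())
cv2.imwrite('pics/topz.png',cv2.resize(im[140:300,220:360],None,fx=5,fy=5,interpolation=cv2.INTER_CUBIC)[:,:800][:600*2])
E
```

```text
400 300 [ 405.2 -238.9   -1. ] [130 129 124]
265 280 [450.4  63.   -1.4] [128 130 126]
310 282 [445.2 -32.5  72.3] [195 193 191]
275 245 [521.3  40.8  91.9] [ 94 189 192]
300 250 [512.5 -12.5  67.9] [87 85 84]
285 212 [602.5  17.6  12.8] [125 124 165]
270 165 [694.1  51.2  84.3] [ 54  59 183]
335 215 [580.2 -82.1 119.1] [ 60  63 186]
255 205 [601.1  81.7 119.6] [ 97  99 168]
340 170 [ 684.3 -100.3   79.1] [ 54  57 183]
263 152 [726.8  66.6  70.7] [ 70  73 170]
yellow 0 ((0.0, 0.0), (0.0, 0.0), 0.0) nan
2303 ((519.1576538085938, 16.083724975585938), (189.76266479492188, 141.32000732421875), 77.69688415527344) 69.49083616053703
lid plane [-1.38848908e+00  3.15426027e-01  1.02588546e+03] 0.9585196419084205 167.2012145386895 69.74876890408628 1099.657118004664
  return _methods._mean(a, axis=axis, dtype=dtype,
  ret = ret.dtype.type(ret / rcount)
```

```bash
python3 -c "
import cv2;i=cv2.imread('pics/topz.png');print(i.shape);cv2.imwrite('pics/topz2.png',cv2.resize(i,(525,600)))"
```

```text
(800, 700, 3)
```

View pics/topz2.png

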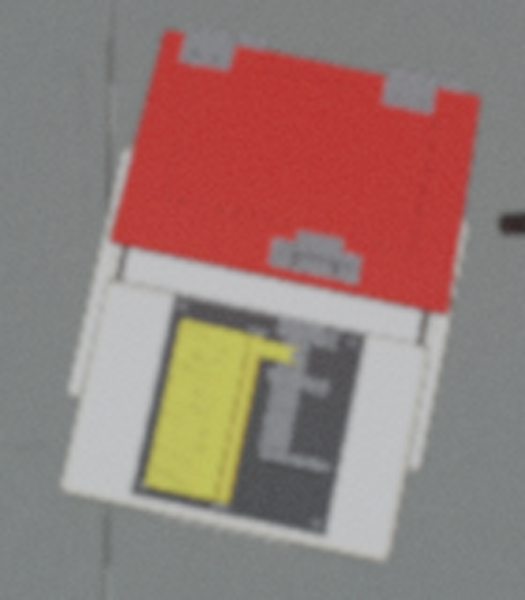

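```bash
cat > fit.py <<'E'
from h import *
import sys
def fit(tag,show=True):
    z=np.load(f'pics/{tag}.npz');im,d=z['im'],z['d'];P=cloud('top',d)
    hsv=cv2.cvtColor(im,cv2.COLOR_BGR2HSV)
    roi=np.zeros(d.shape,bool);roi[200:300,225:350]=1
    w=roi&(hsv[...,1]<60)&(im.min(-1)>120)&(abs(P[...,2]-70)<6)
    q=P[w][:,:2]
    best=None
    for a in np.radians(np.arange(-20,-5,.25)):
        R=np.array([[np.cos(a),-np.sin(a)],[np.sin(a),np.cos(a)]]);b=q@R
        e=[np.percentile(b[:,0],1),np.percentile(b[:,1],1.),np.percentile(b[:,1],99.)]
        # sharpness: counts near extremes
        ar=(np.percentile(b[:,1],99.5)-np.percentile(b[:,1],.5))-np.percentile(b[:,0],.5)
        if best is None or ar<best[0]: best=(ar,a,b)
    _,a,b=best
    return a,b,w,P,im
if __name__=='__main__':
    a,b,w,P,im=fit(sys.argv[1])
    print('yaw',np.degrees(a),np.percentile(b[:,0],[0,.5,1,2]),np.percentile(b[:,1],[0,.5,1,2,98,99,99.5,100]))
    v,u=np.nonzero(w);
    hsv=cv2.cvtColor(im,cv2.COLOR_BGR2HSV)
    R=np.array([[np.cos(a),-np.sin(a)],[np.sin(a),np.cos(a)]])
    yl=(hsv[...,0]>20)&(hsv[...,0]<40)&(hsv[...,1]>100);yl[:200]=0;yl[300:]=0;yl[:,:220]=0;yl[:,350:]=0
    q=P[yl];print('yellow',yl.sum(),np.median(q[:,2]),np.percentile(q[:,:2]@R,[1,50,99],axis=0).round(1).tolist(),cv2.minAreaRect(q[:,:2].astype(np.float32)))
    rd=(hsv[...,1]>110)&((hsv[...,0]<6)|(hsv[...,0]>174));rd[:140]=0;rd[300:]=0;rd[:,:235]=0;rd[:,350:]=0
    q=P[rd&(P[...,2]>60)];bb=np.c_[q[:,:2]@R,q[:,2]];c=np.linalg.lstsq(np.c_[bb[:,:2],np.ones(len(bb))],bb[:,2],rcond=None)[0]
    print('lid',len(q),c,'angle',np.arctan(-c[0]),np.percentile(bb,[1,99],axis=0).round(1).tolist())
E
python3 fit.py top0
```

```text
yaw -9.5 [435.33449851 437.05445921 437.76571239 439.15125178] [  4.73847439   7.32766802   8.10512948   9.42762197 194.37308814
 195.64379814 196.67035402 199.00395781]
yellow 1097 93.31138659861796 [[452.7, 91.8], [499.7, 125.9], [545.0, 151.3]] ((500.9319763183594, 41.868133544921875), (63.174842834472656, 118.8411865234375), 73.57474517822266)
lid 4696 [-7.64223141e-01  3.72652343e-02  5.87713935e+02] angle 0.6525419482596057 [[574.0, 3.5, 71.6], [709.5, 187.6, 124.6]]
```

```bash
cat >> h.py <<'E'
def ray(n,u,v,z):
    p=arm.camera_params(n);K=p['K'];W=p['world_to_cam'];R=W[:3,:3];o=-R.T@W[:3,3]
    g=R.T@np.array([(u-K[0,2])/K[0,0],-(v-K[1,2])/K[1,1],-1]);return o+g*(z-o[2])/g[2]
def b2w(pose,pts):
    x,y,a=pose;pts=np.atleast_2d(pts);c,s=np.cos(a),np.sin(a)
    return np.c_[x+c*pts[:,0]-s*pts[:,1],y+s*pts[:,0]+c*pts[:,1],pts[:,2]]
E
cat > fit2.py <<'E'
from h import *
from scipy.optimize import least_squares
px=np.array([[63,488],[387,559],[112,285],[427,345],[163,30],[480,95]])/3.75+[219.6,139.6]
M=np.array([[-125,95,70],[-125,-95,70],[0,95,70],[0,-95,70],[150,95,70],[150,-95,70.]])
for (u,v),m in zip(px,M): print(m,ray('top',u,v,70).round(1))
f=lambda p:(proj('top',b2w(p,M))-px).ravel()
r=least_squares(f,[570,10,-.21]);print(r.x,np.degrees(r.x[2]),r.fun.reshape(-1,2).round(1).tolist())
p=r.x
def dr(n,tag):
    im=cv2.imread(f'pics/{tag}.png')
    im=cv2.resize(im,None,fx=4,fy=4,interpolation=cv2.INTER_CUBIC)
    def poly(b):
        cv2.polylines(im,[np.int32(np.round((proj(n,b2w(p,b))+.5)*4))],True,(255,0,255),1)
    poly([[-125,95,70],[-125,-95,70],[0,-95,70],[0,95,70]])
    poly([[-112,8,93],[-112,48,93],[-18,48,93],[-18,8,93]])
    poly([[-85,-50,110],[-85,-10,110],[-79,-10,110],[-79,-50,110]])
    poly([[-125,95,0],[-125,-95,0],[-125,-95,70],[-125,95,70]])
    for t in(0.3,.35,.4):
      poly([[150-148*np.cos(t),95,66+148*np.sin(t)],[150-148*np.cos(t),-95,66+148*np.sin(t)],[150,-95,66],[150,95,66]])
    return im
im=dr('top','top0');cv2.imwrite('pics/ov1.png',im[560:1160,900:1400])
im=dr('scene','scene0');cv2.imwrite('pics/ov2.png',im[700:1250,740:1440])
E
python3 fit2.py
```

```text
[-125.   95.   70.] [471.3 122.   70. ]
[-125.  -95.   70.] [431.3 -59.3  70. ]
[ 0. 95. 70.] [586.2  95.3  70. ]
[  0. -95.  70.] [551.4 -84.3  70. ]
[150.  95.  70.] [737.   66.5  70. ]
[150. -95.  70.] [ 697.8 -118.5   70. ]
[ 5.71148963e+02  5.34946144e+00 -2.09596822e-01] -12.009013298406238 [[-1.1, 1.3], [1.1, 1.1], [-1.4, -2.2], [1.5, 0.0], [-0.3, -0.3], [0.1, -0.1]]
```

View pics/ov1.png

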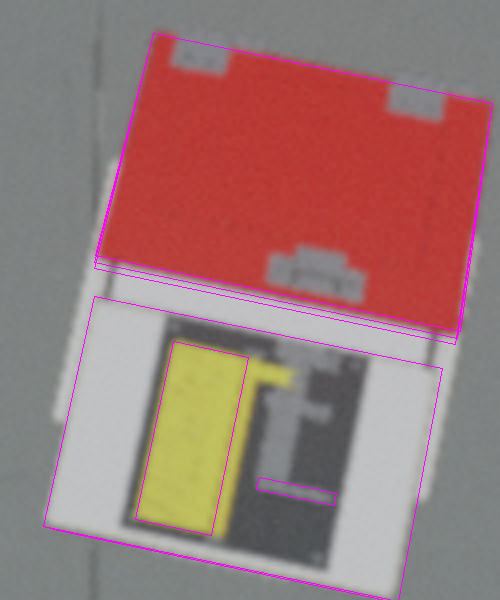

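View pics/ov2.png

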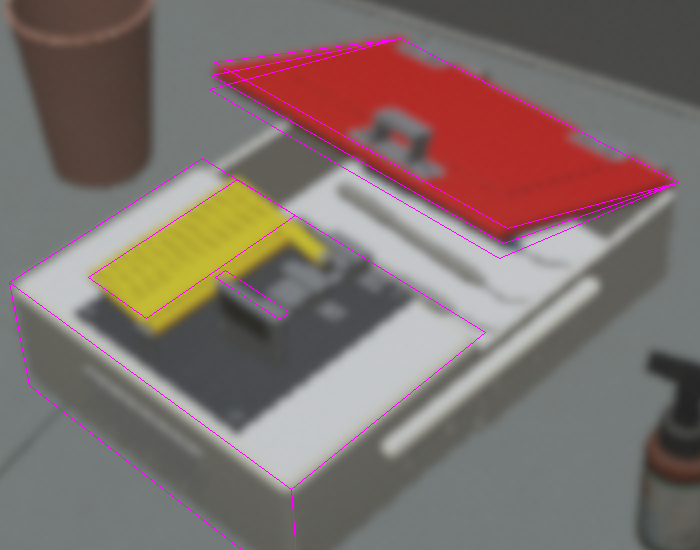

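>>> drive_tool(
  steps=[
    [0,0,0,-5.7,0.0],
    [0,0,0,-5.7,0.0],
    [0.03,0.028,0,0,0],
    [0.03,0.028,0,0,0],
    [0.03,0.028,0,0,0],
    [0.03,0.028,0,0,0],
    [0.03,0.028,0,0,0],
    [0.03,0.028,0,0,0],
    [0.03,0.028,0,0,0],
    [0.03,0.028,0,0,0],
    [0.03,0.028,0,0,0],
    [0.03,0.028,0,0,0],
    [0.03,0.028,0,0,0],
    [0.03,0.028,0,0,0],
    [0.03,0.028,0,0,0],
    [0.03,0.028,0,0,0],
    [0.03,0.026,0,0,0],
    [0.028,0.025,0,0,0],
    [0,0,0,0,0],
    [0,0,0,0,0],
  ],
)

```text
clock: 2.15
position: [623.5, 39.8, 230.4]
ee_rot: [0.994, -0.106, -0.001, 0.0]
contact_force: [-0.6, 0.1, 0.1]
gripper_width: -0.0
```

```bash
python3 - <<'E'
from h import *
grab('wrist','w1');s=arm.read_state();print(s['clock'],s['position'],s['ee_rot'],s['contact_force'],s['gripper_width'])
E
```

```text
2.2 [623.25027807  40.60435547 230.72945549] [ 9.94473878e-01 -1.04982583e-01 -5.96883773e-04  8.10376077e-05] [-0.7044261   0.53622432  0.30349849] -0.20137526902763178
```

View pics/w1.png

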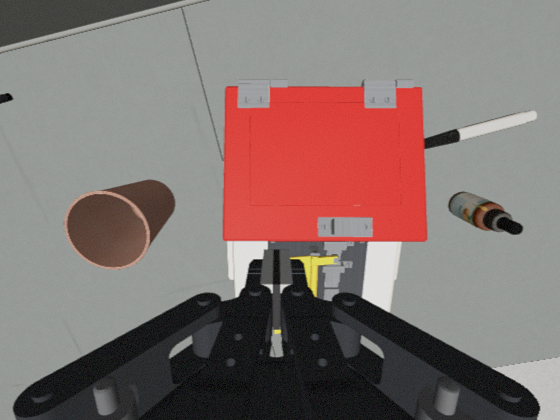

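>>> drive_tool(
  steps=[
    [0,0,0.03,0,0],
    [0,0,0.03,0,0],
    [0,0,0.03,0,0],
    [0,0,0.01,0,0],
    [0,0,0.008,0,0],
    [0,0,0.008,0,0],
    [0,0,0.008,0,0],
    [0,0,0.008,0,0],
    [0,0,0.008,0,0],
    [0,0,0.008,0,0],
    [0,0,0.006,0,0],
  ],
)

```text
clock: 3.3
position: [623.3, 40.6, 76.5]
ee_rot: [0.994, -0.105, -0.0, 0.0]
contact_force: [-1.2, 0.1, 2.1]
gripper_width: -0.1
```

>>> drive_tool(
  steps=[
    [0,0,0.003,0,0],
    [0,0,0.002,0,0],
    [0,0,0.001,0,0],
    [0,0,0,0,0],
  ],
)

```text
clock: 3.7
position: [623.9, 40.6, 71.2]
ee_rot: [0.994, -0.105, 0.0, -0.0]
contact_force: [0.7, 0.0, 0.1]
gripper_width: -0.2
```

>>> drive_tool(
  steps=[
    [0,0,0.001,0,0],
    [0,0,0.001,0,0],
    [0,0,0,0,0],
  ],
)

```text
clock: 4.0
position: [624.1, 40.7, 70.1]
ee_rot: [0.995, -0.105, 0.001, -0.0]
contact_force: [-1.1, -1.5, 4.3]
gripper_width: -0.1
```

>>> drive_tool(
  steps=[
    [0,0,0.0015,0,0],
    [0,0,0.001,0,0],
    [0,0,0,0,0],
  ],
)

```text
clock: 4.3
position: [624.2, 40.7, 69.9]
ee_rot: [0.995, -0.104, 0.001, 0.0]
contact_force: [-5.5, 0.2, 15.2]
gripper_width: -0.1
```

>>> drive_tool(
  steps=[
    [0,0,-0.01,0,0],
    [0,0,-0.03,0,0],
    [0,0,-0.04,0,0.05],
    [0,0,-0.04,0,0.05],
    [-0.03,0.009,0,0,0.05],
    [-0.03,0.009,0,0,0.05],
    [-0.03,0.009,0,0,0.05],
    [-0.03,0.009,0,0,0.05],
    [-0.03,0.009,0,0,0.05],
    [0,0,0,0,0.05],
    [0,0,0,0,0.05],
  ],
)

```text
clock: 5.4
position: [467.8, 28.0, 187.4]
ee_rot: [0.995, -0.104, 0.001, -0.0]
contact_force: [0.4, -0.6, -0.1]
gripper_width: 50.0
```

```bash
python3 - <<'E'
from h import *
grab('wrist','w2');s=arm.read_state();print(s['clock'],s['position'],s['ee_rot'],s['contact_force'],s['gripper_width'])
grab('scene','s2')
im=cv2.imread('pics/s2.png');cv2.imwrite('pics/s2z.png',cv2.resize(im[100:320,160:400],(720,600*220*720//(240*600)) if 0 else (640,587)))
E
```

```text
5.45 [468.41219516  28.10389963 187.25466222] [ 9.94512445e-01 -1.04614797e-01  8.10729743e-04 -2.90294399e-04] [0.83201193 0.66875058 0.19903821] 50.07523146301773
```

View pics/w2.png

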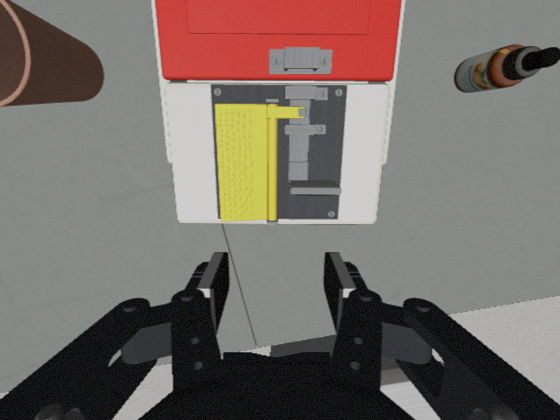

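View pics/s2z.png

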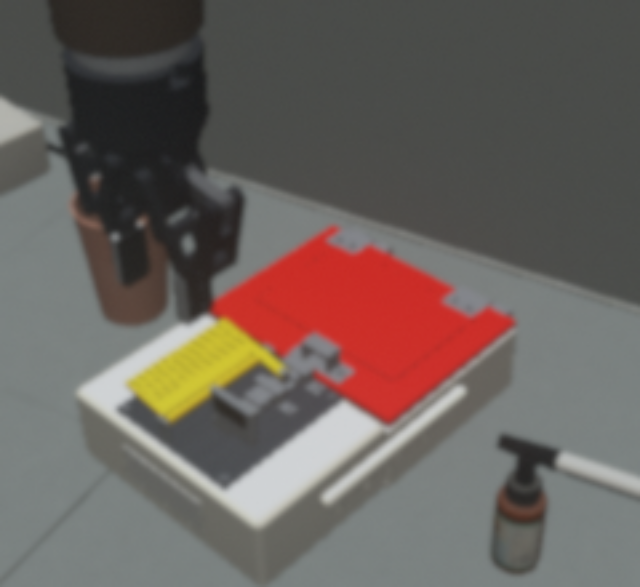

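```bash
cat > wm.py <<'E'
from h import *
def wray(u,v,h,pos,rot):
    from scipy.spatial.transform import Rotation as Ro
    p=arm.camera_params('wrist');K=p['K'];M=p['mount'];R=Ro.from_quat(rot).as_matrix()
    o=R@M[:3,3]+pos; g=R@M[:3,:3]@np.array([(u-K[0,2])/K[0,0],-(v-K[1,2])/K[1,1],-1])
    w=o+g*(h-o[2])/g[2]; return R.T@(w-pos),w
E
python3 - <<'E'
from wm import *
z=np.load('pics/w2.npz')
for nm,u,v,h in [('deckFL -125,95',178,222,70),('deckFR -125,-95',378,223,70),('lidfrontL 2,95',162,80,70),('lidfrontR 2,-95',394,80,70),('tabrear top L -85,-10',290,195,110),('tabrear R -85,-50',341,194,110),('paddle FL -112,48',221,221,95),('paddle BL -18,48',215,105,95),('dist',250,300,70)]:
    t,w=wray(u,v,h,z['pos'],z['rot']);print(nm,t.round(1),w.round(1))
d=z['d'];print(d[200:226:5,330],d[188,315],d[160,235],d[150,190],d[250:300:10,205])
E
```

```text
deckFL -125,95 [-16.3 -91.3 117.4] [471.  120.8  70. ]
deckFR -125,-95 [-17.4  96.2 117.3] [430.9 -62.4  70. ]
lidfrontL 2,95 [106.3 -92.4 117.6] [591.2  96.3  70. ]
lidfrontR 2,-95 [106.2  96.8 117.4] [551.7 -88.7  70. ]
tabrear top L -85,-10 [19.9 11.3 77.4] [485.   12.8 110. ]
tabrear R -85,-50 [20.6 50.6 77.3] [477.5 -25.7 110. ]
paddle FL -112,48 [ -6.6 -46.   92.4] [471.   74.4  95. ]
paddle BL -18,48 [ 86.  -45.4  92.5] [561.5  54.6  95. ]
dist [-100.7  -26.1  117.2] [374.9  74.5  70. ]
[268.66534 269.2941  271.44122 270.23987 273.69788 350.3703 ] 226.7381 233.8106 255.74684 [361.69455 363.60968 137.91457 122.11402 115.90126]
```

>>> drive_tool(
  steps=[
    [0.004,0.0015,0.02,0,0.05],
    [0,0,0.03,0,0.05],
    [0,0,0.025,0,0.05],
    [0,0,0.01,0,0.05],
    [0,0,0.003,0,0.05],
    [0,0,0,0,0.05],
  ],
)

```text
clock: 6.1
position: [472.0, 25.7, 99.0]
ee_rot: [0.995, -0.105, 0.0, 0.0]
contact_force: [0.0, 0.4, 0.8]
gripper_width: 49.9
```

```bash
python3 - <<'E'
from h import *
grab('wrist','w3')
grab('scene','s3')
im=cv2.imread('pics/s3.png');cv2.imwrite('pics/s3z.png',cv2.resize(im[160:300,170:310],(600,600),interpolation=cv2.INTER_CUBIC))
E
```

```text
(no output)
```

View pics/w3.png

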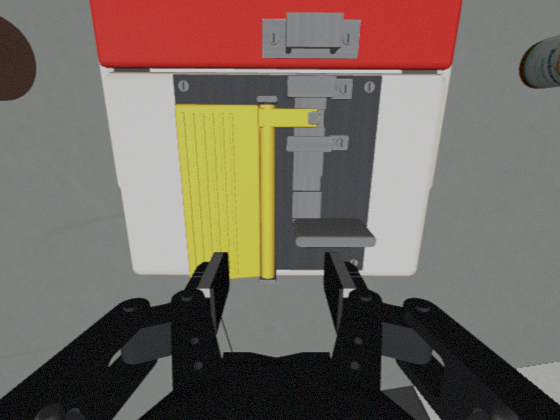

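View pics/s3z.png

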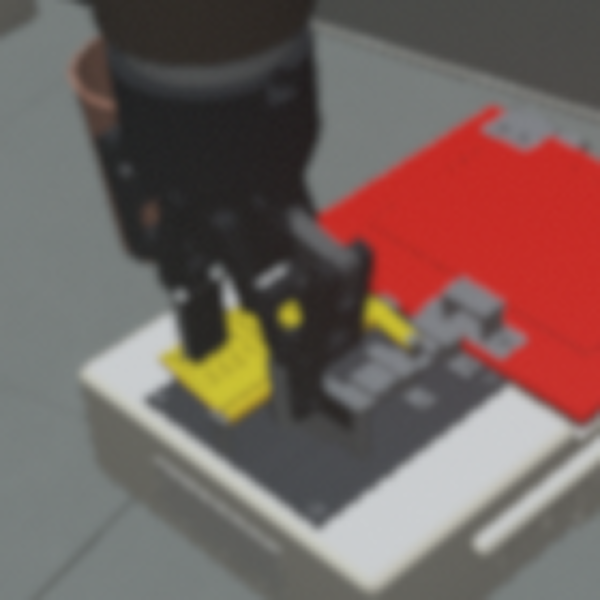

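>>> drive_tool(
  steps=[
    [0,0,0.003,0,0.05],
    [0,0,0.003,0,0.05],
    [0,0,0.003,0,0.05],
    [0,0,0,0,0.05],
  ],
)

```text
clock: 6.6
position: [471.5, 25.9, 90.2]
ee_rot: [0.995, -0.104, 0.0, -0.0]
contact_force: [-1.4, 1.4, 5.4]
gripper_width: 50.2
```

>>> drive_tool(
  steps=[
    [0,0,0.002,0,0.05],
    [0,0,0.002,0,0.05],
    [0,0,0,0,0.05],
  ],
)

```text
clock: 6.9
position: [471.7, 26.4, 86.5]
ee_rot: [0.995, -0.104, 0.001, -0.001]
contact_force: [-2.2, 3.2, 6.7]
gripper_width: 50.0
```

>>> drive_tool(
  steps=[
    [0,0,0.001,0,0.05],
    [0,0,0.001,0,0.05],
    [0,0,0,0,0.05],
  ],
)

```text
clock: 7.2
position: [471.7, 26.4, 84.8]
ee_rot: [0.995, -0.104, 0.001, -0.001]
contact_force: [-4.1, 2.7, 8.6]
gripper_width: 50.0
```

```bash
python3 - <<'E'
from h import *
grab('wrist','w4');print(arm.read_state()['contact_force'])
E
```

```text
[-3.79059631  4.10206564  8.86641924]
```

View pics/w4.png

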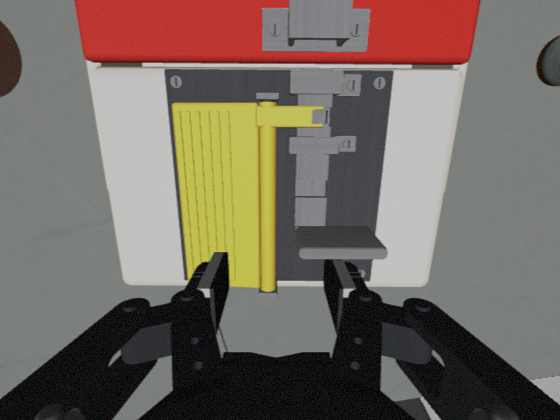

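>>> drive_tool(
  steps=[
    [0,0,0.001,0,0.05],
    [0.002,0,0,0,0.05],
    [0.002,0,0,0,0.05],
    [0.002,0,0,0,0.05],
    [0.002,0,0,0,0.05],
    [0.002,0,0,0,0.05],
    [0,0,0,0,0.05],
  ],
)

```text
clock: 7.95
position: [479.0, 23.5, 83.2]
ee_rot: [0.995, -0.105, -0.002, 0.0]
contact_force: [-7.1, 2.7, 9.3]
gripper_width: 50.1
```

```bash
python3 - <<'E'
from h import *
grab('wrist','w5');print(arm.read_state()['contact_force'])
E
```

```text
[-6.88889941  2.44899604  9.51953618]
```

View pics/w5.png

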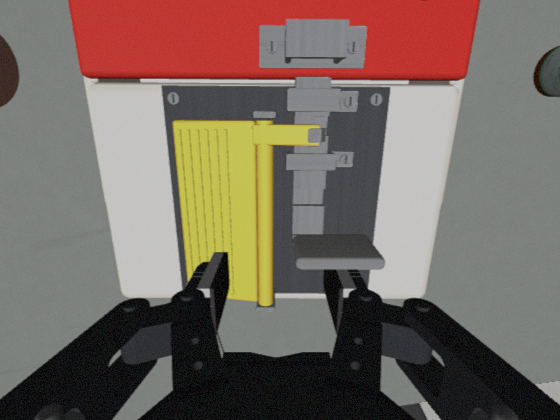

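>>> drive_tool(
  steps=[
    [0.003,0,0,0,0.05],
    [0.003,0,0,0,0.05],
    [0.003,0,0,0,0.05],
    [0.003,0,0,0,0.05],
    [0.003,0,0,0,0.05],
    [0.003,0,0,0,0.05],
    [0.003,0,0,0,0.05],
    [0.003,0,0,0,0.05],
    [0,0,0,0,0.05],
  ],
)

```text
clock: 8.9
position: [501.3, 18.3, 83.3]
ee_rot: [0.995, -0.105, -0.003, 0.001]
contact_force: [-10.4, 4.2, 12.5]
gripper_width: 50.3
```

```bash
python3 - <<'E'
from h import *
grab('wrist','w6');print(arm.read_state()['contact_force'])
E
```

```text
[-10.24957362   3.71833976  12.42908873]
```

View pics/w6.png

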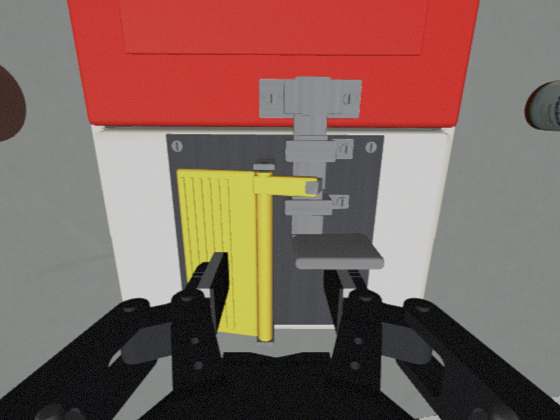

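```bash
python3 - <<'E'
from wm import *
for tag,pts in [('w4',[(94,64,70),(464,64,70),(298,254,110),(385,254,110)]),('w5',[(90,81,70),(462,81,70),(296,263,110),(382,263,110)]),('w6',[(92,126,70),(454,128,70),(296,263,110),(382,263,110)])]:
    z=np.load(f'pics/{tag}.npz')
    print(tag,z['pos'].round(1))
    for p in pts:
        t,w=wray(*p,z['pos'],z['rot']);print(p,t.round(1),w.round(1))
E
```

```text
w4 [471.7  26.4  84.8]
(94, 64, 70) [101.5 -88.1  15.1] [589.3  91.5  70. ]
(464, 64, 70) [101.3  91.9  14.8] [551.8 -84.6  70. ]
(298, 254, 110) [ 19.3  10.1 -25.2] [488.5  12.5 110. ]
(385, 254, 110) [ 19.3  48.2 -25.2] [480.6 -24.8 110. ]
w5 [479.   23.5  83.2]
(90, 81, 70) [ 93.6 -90.1  12.7] [589.2  92.1  70. ]
(462, 81, 70) [93.5 91.3 13. ] [551.4 -85.3  70. ]
(296, 263, 110) [ 15.8   9.2 -26.8] [492.6  11.2 110. ]
(382, 263, 110) [ 15.7  46.7 -26.8] [484.8 -25.5 110. ]
w6 [501.3  18.3  83.3]
(92, 126, 70) [ 72.5 -92.9  12.6] [591.4  94.1  70. ]
(454, 128, 70) [71.4 91.4 13.1] [552.  -85.9  70. ]
(296, 263, 110) [ 15.7   9.2 -26.8] [514.9   6.1 110. ]
(382, 263, 110) [ 15.7  46.7 -26.7] [507.  -30.6 110. ]
```

>>> drive_tool(
  steps=[
    [0.002,0,0,0,0.05],
    [0.002,0,0,0,0.05],
    [0.002,0,0,0,0.05],
    [0,0,0,0,0.05],
  ],
)

```text
clock: 9.35
position: [507.4, 17.0, 83.3]
ee_rot: [0.995, -0.105, -0.003, 0.001]
contact_force: [-9.0, 3.5, 12.9]
gripper_width: 49.8
```

>>> drive_tool(
  steps=[
    [0.001,0,0,0,0.05],
    [0.001,0,0,0,0.05],
    [0,0,0,0,0.05],
  ],
)

```text
clock: 9.65
position: [508.8, 16.7, 83.3]
ee_rot: [0.995, -0.105, -0.003, 0.001]
contact_force: [-10.0, 3.9, 13.4]
gripper_width: 49.9
```

```bash
python3 - <<'E'
from h import *
grab('wrist','w7');print(arm.read_state()['contact_force'])
E
```

```text
[-10.29080324   3.94717386  13.35357133]
```

View pics/w7.png

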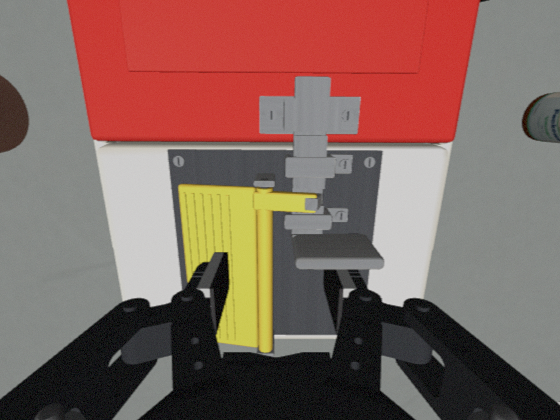

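>>> drive_tool(
  steps=[
    [0.001,0,0,0,0.05],
    [0.0005,0,0,0,0.05],
    [0,0,0,0,0.05],
  ],
)

```text
clock: 10.0
position: [509.6, 16.5, 83.3]
ee_rot: [0.994, -0.105, -0.004, 0.001]
contact_force: [-13.0, 5.2, 14.2]
gripper_width: 49.9
```

>>> drive_tool(
  steps=[
    [0.001,0,0,0,0.05],
    [0,0,0,0,0.05],
  ],
)

```text
clock: 10.2
position: [509.6, 16.5, 83.3]
ee_rot: [0.994, -0.105, -0.005, 0.001]
contact_force: [-14.8, 7.6, 17.9]
gripper_width: 49.9
```

```bash
python3 - <<'E'
from wm import *
im,d,s=grab('wrist','w8');print(s['contact_force'],s['position'])
g=cv2.cvtColor(im,cv2.COLOR_BGR2GRAY)
for tag in('w6','w7','w8'):
    z=np.load(f'pics/{tag}.npz');i=z['im'].astype(int)
    # seam row at columns
    for c in (130,430):
        sat=i[60:200,c,2]-i[60:200,c,1]; r=60+np.nonzero(sat>90)[0].max(); print(tag,c,r,wray(c,r,70,z['pos'],z['rot'])[1].round(1))
E
```

```text
[-14.83540808   7.59630155  17.92415561] [509.56897677  16.45752189  83.29241446]
w6 130 125 [587.8  75.1  70. ]
w6 430 126 [555.5 -74.   70. ]
w7 130 140 [588.4  76.1  70. ]
w7 430 141 [555.5 -75.2  70. ]
w8 130 141 [588.6  75.8  70. ]
w8 430 143 [555.2 -75.3  70. ]
```

>>> drive_tool(
  steps=[
    [0,0,-0.003,0,0.05],
    [0,0,-0.004,0,0.05],
    [0,0,-0.004,0,0.05],
    [0,0,-0.004,0,0.05],
    [0,0,0,0,0.05],
  ],
)

```text
clock: 10.75
position: [509.7, 15.7, 95.8]
ee_rot: [0.994, -0.106, -0.005, 0.001]
contact_force: [-7.0, 2.9, -0.6]
gripper_width: 49.9
```

```bash
python3 - <<'E'
from wm import *
im,d,s=grab('wrist','w9')
E
```

```text
(no output)
```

View pics/w9.png

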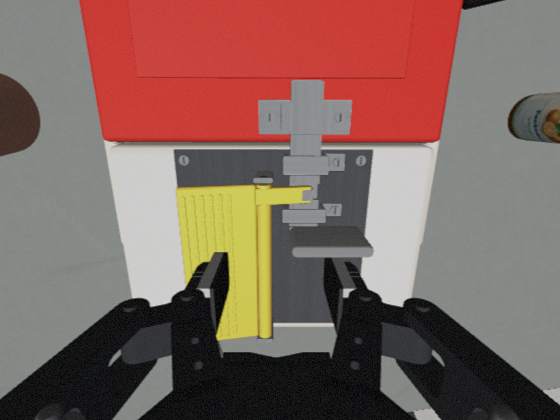

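>>> drive_tool(
  steps=[
    [-0.002,0,-0.002,0,0.05],
    [-0.004,0,-0.004,0,0.05],
    [-0.006,0,-0.01,0,0.05],
    [-0.01,0,-0.03,0,0.05],
    [-0.02,0,-0.04,0,0.05],
    [-0.02,0,-0.02,0,0.05],
    [0,0,0,0,0.05],
    [0,0,0,0,0.05],
  ],
)

```text
clock: 11.6
position: [454.3, 29.5, 205.1]
ee_rot: [0.995, -0.104, 0.002, -0.001]
contact_force: [0.4, -1.4, -0.4]
gripper_width: 49.9
```

```bash
python3 - <<'E'
from wm import *
im,d,s=grab('wrist','w10');print(s['position'],s['contact_force'],s['clock'])
from scipy.spatial.transform import Rotation as Ro
def wc(tag):
    z=np.load(f'pics/{tag}.npz');d=z['d'];p=arm.camera_params('wrist');K=p['K'];M=p['mount'];v,u=np.indices(d.shape)
    c=np.stack([(u-K[0,2])/K[0,0]*d,-(v-K[1,2])/K[1,1]*d,-d],-1)@M[:3,:3].T+M[:3,3]
    return c@Ro.from_quat(z['rot']).as_matrix().T+z['pos'],z['im']
for tag in('w2','w10'):
    W,i=wc(tag);h=cv2.cvtColor(i,cv2.COLOR_BGR2HSV);m=(h[...,0]>20)&(h[...,0]<35)&(h[...,1]>150)
    q=W[m];x,y,a=571.,4.,-.2096;b=(q[:,:2]-[x,y])@np.array([[np.cos(a),-np.sin(a)],[np.sin(a),np.cos(a)]])
    for lo,hi in((-40,-15),(-14,0),(12,20),(20,30),(30,40),(40,48)):
        k=(b[:,1]>lo)&(b[:,1]<hi);print(tag,lo,hi,k.sum(),np.median(q[k,2]).round(1) if k.any() else '')
    cv2.imwrite('pics/z_'+tag+'.png',cv2.resize(i[0:320,100:460],(720,600)))
im,d,s=grab('top','top2');cv2.imwrite('pics/top2z.png',cv2.resize(im[130:300,160:430],(800,504),interpolation=cv2.INTER_CUBIC))
E
```

```text
[454.324454    29.50889217 205.1174192 ] [ 0.44679633 -1.39701497 -0.38157635] 11.6
w2 -40 -15 29 220.1
w2 -14 0 70 90.1
w2 12 20 93 91.8
w2 20 30 225 93.8
w2 30 40 152 95.6
w2 40 48 131 96.7
w10 -40 -15 35 241.4
w10 -14 0 58 89.9
w10 12 20 37 92.1
w10 20 30 109 93.9
w10 30 40 77 95.6
w10 40 48 66 96.7
```

View pics/z_w10.png

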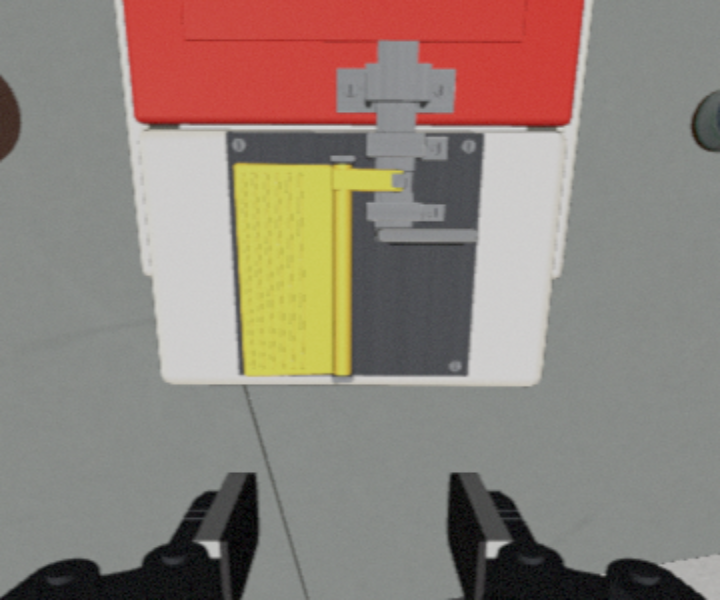

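View pics/top2z.png

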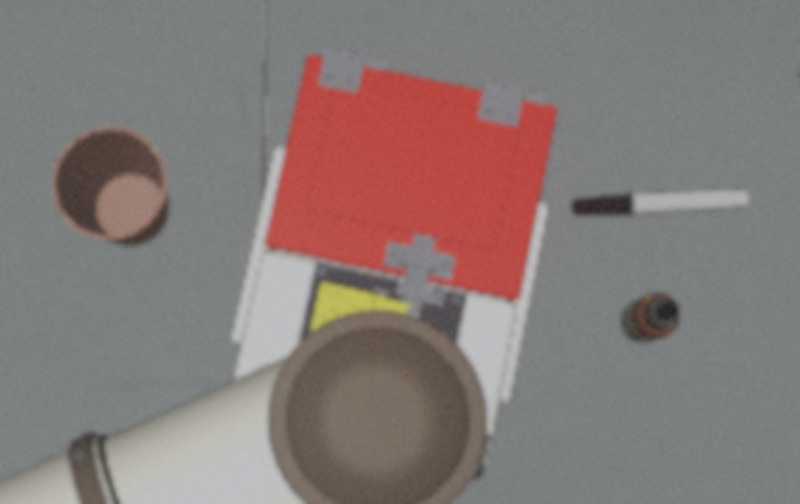

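```bash
python3 -c "
from bench import arm
print(arm.job_done())"
```

```text
the job is handed in; nothing more can be done
None
```

The job is done and handed in at about 12 s of the 51 s allowed. The lid is shut, the bolt is home in the keeper, and the catch has sprung back up.

**What I did**
- **Lid:** I pushed it down at its press point until it stopped at 70 mm, with 15 N on the tool. It lies flush with the deck.
- **Catch and bolt:** With the fingertips 64 mm apart, I held the catch down and slid the bolt about 35 mm. It stopped moving while the push rose to about 17 N, so it was against its stop.
- **Release:** I lifted straight up so the catch could spring up, then backed the gripper clear of the box.

**Last checks**
- **Catch:** The paddle's measured heights match those from before the press (95.6 mm at the press point), so it is fully up.
- **Bolt:** The wrist picture shows it through the keeper.
- **Box:** Its front seam measured the same, to about 1 mm, over the last part of the bolt push. Across the whole job the measurements agree only to about 2 mm, so a shift that small can't be ruled out.
- **Cup, bottle and marker:** They look unmoved in the top view; I did not measure them.
- **Force reading:** The tool was well clear at the end, with about 1.5 N of force left, which I take to be sensor noise.

One measurement failed: my first automatic fit of the box's angle was off (-9.5°). I replaced it with a fit to the box's corners (-12.0°), which the wrist camera confirmed.

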